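# Uncap the bolt behind the bracket and hold its head against the backing nut

### The arm

A 6-joint arm with a two-finger parallel gripper is mounted at the origin on the work surface; the furniture and walls round the work are solid. World frame = base frame: x ahead of the robot, y to its left, z up, the work surface at z = 0. Lengths are in m, angles in degrees, forces in N, time in s.
With the tool pointing down it reaches from about 0.4 to 0.825 m from the base axis. Payload 7 kg.
Tool frame: the origin (TCP) lies at the very end of the fingers, on their centre line; the grasp point (between the pads) lies 19 mm behind it (ctrl.tcp_to_grasp is the distance from the TCP to the grasp point, in m); z points along the fingers, y is the direction in which the jaws open and shut (so a half turn about z gives the same grasp; the last joint's range is limited). The gripper opens to 88 mm and grips with 3 to 60 N. Pads are 19 mm wide; open, the fingers measure 130 mm over their backs; the gripper's body (78 mm by 193 mm) begins 47 mm behind the grasp point.
Start: joints at [84.975, 20.546, 0.682, 0, -70.136, -16.507], TCP at [0.248, 0.628, 0.227] pointing down, gripper open.
Joint ranges: [-176.03, 176.03], [-82.01, 121.73], [-58.28, 71.71], [-173.87, 95.51], [-174.79, -0.11], [-173.66, 173.66]. Speed limits (degrees/s): [136.94, 136.94, 172.46, 180, 180, 180].

### API

Orientations are given as [roll, pitch, yaw] about the fixed x, y, z axes, in that order (R = Rz(yaw) Ry(pitch) Rx(roll)).
In Python, from plant import ctrl gives the robot as it stands.
- The arm moves only by the tool jog_arm, never from a script. Its argument "commands" is a list of rows, each an object of numbers: "x", "y", "z": the shift along the tool's x, y, z in cm; "roll": the turn about the tool's z in rad. In form: [{"x": .., "y": .., "z": .., "roll": ..}, ...]. A call has 1 to 12 rows; each row shifts and turns the commanded pose from where the row before left it, along the tool's axes as they then stand; what a row does not reach is not made up. A row lasts 1/10 s, in which the tool goes at most 50 mm and 8.59 degrees, less where a joint would pass 70% of its speed; a pose out of reach is approached as far as the arm can. A call is refused whole if a number of a shift passes 5 or a number of a turn 0.15, either way. A call with a gripper value outside its range is refused whole. "gripper" is the finger opening in cm, from 0 to 8.76, set as the call begins (left out, the last holds). The fingers move at their own pace and stop on an object; the grip force is fixed at half the most. Time passes only in rows, so rows that do not move let the fingers close. It gives the time, the measured TCP pose, the force and the opening at its end, in the units of the state.
- ctrl.get_obs(): the state, without advancing time (a new reading comes with each control period).
- ctrl.snapshot(name): name is "scene" or "top" or "wrist"; returns a dict with "image" (480x640x3 uint8, red, green, blue), "mtx" (3x3 intrinsics, pixels), "k1" (the pictures are not rectified: a ray, as slopes to the right and down, at radius r is drawn at 1 + k1 r^2 times it, then the intrinsics apply), "position" and "orientation" of the camera in the world; the wrist camera has in their place "hand_eye" (4x4, takes a point from camera to tool coordinates, whose origin is the TCP and whose axes are the flange's). Camera axes: x right, y up, looking along -z (the intrinsics and any distortion apply to the point x, -y, -z); pixel columns grow to the right and rows downward; lengths in m; the calibration is good to about 2 mm. A picture is of the moment at which its call begins: read the wrist's pose just before it. There is no depth.
- ctrl.close_job(): hands the job in, once; it reports no verdict.
Trained networks look in the newest picture that a camera, given by its name, has taken for a name from the list of things; names that differ only in an ending like _2 or _b are one class to them, and where a whole thing is asked for, a point or a joint stands for the part that bears it (a point fixed in the world has none). Each returns a list of dicts, best first, with "confidence" (0 to 1); they miss things now and then, are a little off and sometimes report something else, mostly with a low value. They report only what shows in the picture. A call takes as long as a camera call. They do not tell look-alikes from the thing itself.
- ctrl.search_frame(camera, query): "position" ([column, row] as shares, 0 to 1, of the picture: columns of its width, rows of its height, amid what is visible of it).
- ctrl.regions_of(camera, query): "mask" (480x640 bool, what is visible of it) and "position" ([column, row] as shares, 0 to 1, of the picture: columns of its width, rows of its height, amid what is visible of it).
The state is a dict: "clock": time; "joint_pos": joint angles; "qvel": joint speeds; "tau": joint torques, N m; "tool_pos": TCP position; "orientation": TCP orientation; "force": force on the tool from outside, world axes, zero at the start; "moment": the same for the moment, N m; "opening": finger opening in m.
Only numpy, scipy, OpenCV 4.12 (cv2) and the standard library are available. Lean on these libraries where they do the work, as an engineer would, in place of code of your own. Each camera call takes 0.05 s, during which the arm holds its last target.

### The job

Pull the push-on cap off the bolt that stands in the gap behind the bracket and set it down on the bench top, at least a hand's breadth from the bolt. Then reach down into the gap, grip the hexagon head of that bolt, turn it anticlockwise (seen from above) against the sprung backing nut until the pointer on its washer lines up with the raised mark on the bracket, and keep it from turning back: finish while still gripping the head there. Do not shove the nut driver or the sanding block about.

Things in the scene. Friction and masses are not known exactly. Their poses are not given: they have to be found in the camera images.
- bracket: fixed grey channel bracket, 150 mm long (its y), origin on the bench top below the bolt's axis, +x away from the robot, z up. Front plate x = -40 to -32 mm, 92 mm high; rear lip x = 32 to 40 mm, 70 mm high; the 64 mm gap between is open on top and at both ends, its floor 40 mm above the bench. A 6 mm thick foot reaches forward to x = -68 mm. Only one bolt stands in the gap.
- mark (a point): middle of the raised steel mark, 9 mm long, 3 mm wide, 3 mm high, on the gap's floor, 27.5 mm from the bolt's axis on the far (bracket's +x) side
- bolt_head (a point): middle of the upright bolt's steel hexagon head: 24 mm across flats, 32 mm tall (43 to 75 mm above the bench). Frame turns with the bolt: two flats face its +y and -y, the pointer lies along +x. Under it a washer, 40 mm across, 3 mm thick, with a 3 mm wide pointer reaching 25 mm from the axis. Sprung detent balls stand out up to 2.5 mm at the corners at +x and -x, 9 mm above this point.
- bolt (a joint): turn of the bolt relative to the bracket (rad), growing anticlockwise seen from above. 0: pointer on the mark, two flats face the bracket's +y and -y, along the gap. A spring (0.35 N m/rad) at the backing nut turns it back to rest near -0.44 (starts between -0.50 and -0.38): about 0.15 N m at 0; friction 0.03 N m. Stops at -0.75 and 0.6. Springs back if let go.
- cap_mid (a point): centre (half-way up) of the loose black round plastic cap, 37 mm across, 40 mm tall, closed on top, inner width 31 mm, about 30 g; z is its axis. At the start it sits over the bolt's head on the washer, its top 9 mm below the top of the front plate; detent balls in the head grip it: a straight upward pull of about 4 to 10 N takes it off, clear of the head after 35 mm.
- cap: the same cap, origin at the centre of its open lower rim. The bench top is always clear for 50 mm round x = 0.55, y = 0.19 m (world), to the left of the bracket and beyond the blue vice (whose top is about 90 mm high)
- nut_driver: green-handled nut driver, 26x150x25 mm, lying in front of the bracket, a loose bystander; origin at the centre of its underside
- sanding_block: cork sanding block, 58x91x34 mm, beside the bracket's right-hand (-y) end, a loose bystander; origin at the centre of its underside
There are look-alikes about, which are no part of the job. What is shaped like the cap but turquoise is not meant.

How it is judged:
By the outcome, as a careful person would: the job done as asked, in the order asked, and still so for the second after the job is handed in, while the arm keeps its last pose, push and grip.
It also fails if it takes over 48 s, if anything falls off the work surface, if the arm or the gripper's body presses on something with over 40 N, if the wrist force passes 120 N, or if a joint passes its speed limit or range.

## Working session

There is one attempt and no reset: what is moved stays moved. The work goes in short steps, Python scripts to look and compute and a tool call to move; the robot and the scene stay as the last step left them, time stands still between calls to the robot, and variables do not carry over. Pictures are saved under pics/ and viewed, and the job is handed in when it is done.

Besides the shell and the picture viewer there is one more tool, called in YAML: its name, and indented under it one key for each argument. jog_arm: Moves the arm, as the interface text tells. Its arguments: {"type":"object","properties":{"commands":{"type":"array"},"gripper":{"type":"number"}},"required":["commands"]}

```bash
ls; mkdir -p pics
python3 - <<'E'
from plant import ctrl
import cv2,json,pickle
o=ctrl.get_obs();print(o)
for n in ["scene","top","wrist"]:
    s=ctrl.snapshot(n);cv2.imwrite(f"pics/{n}0.png",s["image"][:,:,::-1]);pickle.dump(s,open(f"{n}0.pkl","wb"))
    print(n,{k:v for k,v in s.items() if k!="image"})
    for q in ["cap","bracket","mark","bolt_head","nut_driver","sanding_block"]:
        print(n,q,[( [round(d["position"][0]*640),round(d["position"][1]*480)],round(d["confidence"],2)) for d in ctrl.search_frame(n,q)])
E
```

```text
pics
{'clock': 0.0, 'joint_pos': array([ 8.49751608e+01,  2.05924055e+01,  6.34215032e-01, -2.13857117e-02,
       -7.01372519e+01, -1.65061964e+01]), 'qvel': array([ 0.09294916, -0.03976071,  0.06311647, -0.01728221, -0.08528627,
        0.08741963]), 'tau': array([ 1.69017716e-03, -5.82713985e+01,  2.93038934e+01,  6.99707463e+00,
        6.87621126e-03, -1.53871306e-04]), 'tool_pos': array([0.24757324, 0.62742317, 0.22561112]), 'orientation': array([ 1.79902779e+02, -7.84440506e-03, -2.15383118e+01]), 'force': array([0.11328597, 0.78881328, 0.07176533]), 'moment': array([-0.0444417 , -0.02201256,  0.00531261]), 'opening': 0.0878566177110869}
scene {'mtx': array([[492.24375309,   0.        , 315.04372971],
       [  0.        , 492.24375309, 236.25661374],
       [  0.        ,   0.        ,   1.        ]]), 'k1': -0.060753792354301984, 'position': array([-0.01431204, -0.46040663,  0.64832691]), 'orientation': array([ 48.93369193,  -1.10352347, -53.12291535])}
scene cap [([262, 239], 0.85), ([276, 215], 0.79), ([334, 239], 0.68), ([351, 327], 0.6), ([399, 298], 0.16)]
scene bracket
[... 692 characters left out ...]
7)]
top sanding_block [([409, 241], 0.65)]
wrist {'mtx': array([[343.95165138,   0.        , 319.23189984],
       [  0.        , 343.95165138, 233.47601792],
       [  0.        ,   0.        ,   1.        ]]), 'k1': -0.026880894350432276, 'hand_eye': array([[ 5.40888294e-04,  9.57971772e-01,  2.86861973e-01,
         7.67568310e-02],
       [ 9.99999605e-01, -7.20335612e-04,  5.20016998e-04,
         2.00887140e-03],
       [ 7.04798500e-04,  2.86861578e-01, -9.57971784e-01,
        -1.56867174e-01],
       [ 0.00000000e+00,  0.00000000e+00,  0.00000000e+00,
         1.00000000e+00]])}
wrist cap []
wrist bracket []
wrist mark []
wrist bolt_head []
wrist nut_driver []
wrist sanding_block []
```

View pics/scene0.png

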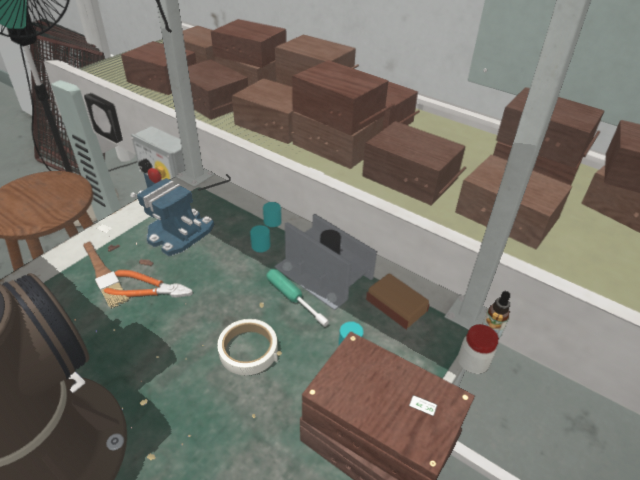

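View pics/top0.png

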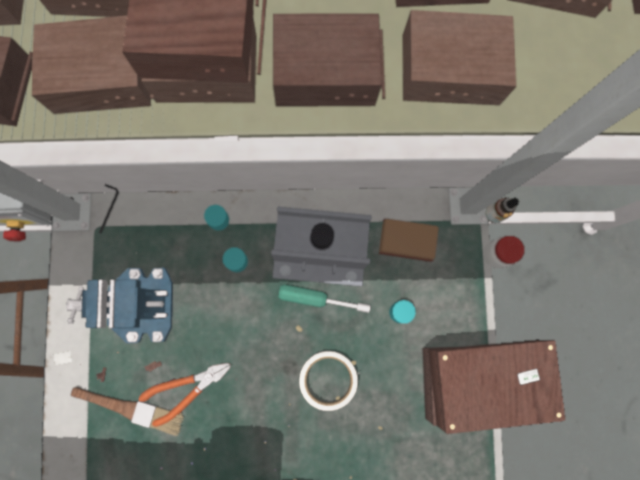

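Run:
```python
import cv2
a=cv2.imread("pics/top0.png")[170:340,190:440];cv2.imwrite("pics/topc.png",cv2.resize(a,None,fx=3.2,fy=3.2,interpolation=2))
a=cv2.imread("pics/scene0.png")[180:350,220:440];cv2.imwrite("pics/scenec.png",cv2.resize(a,None,fx=3.5,fy=3.5,interpolation=2))
```

```text
(no output)
```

View pics/topc.png

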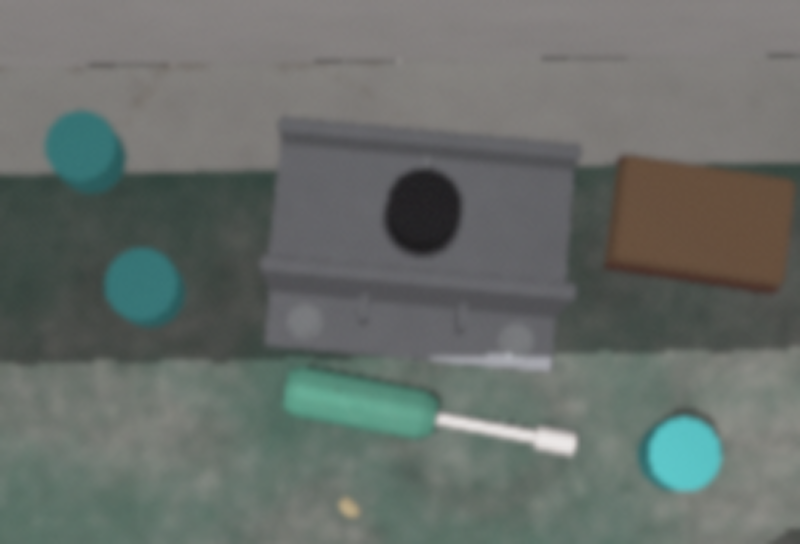

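View pics/scenec.png

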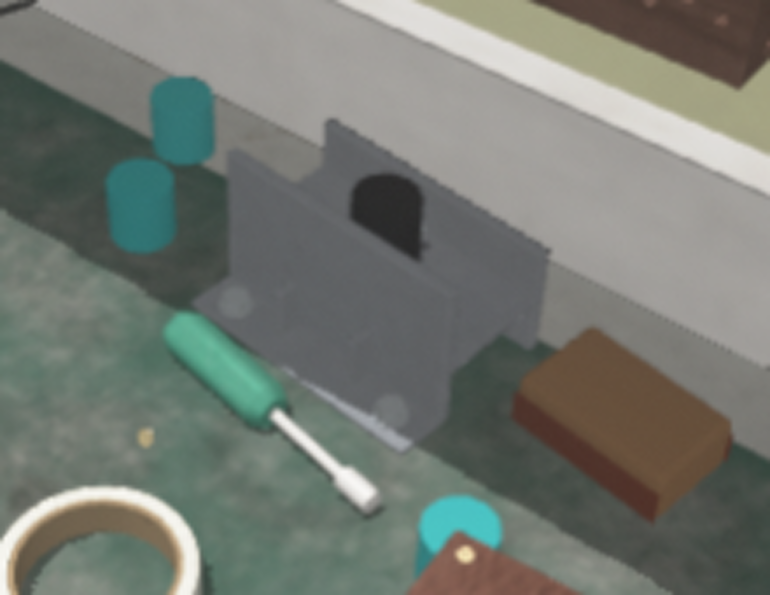

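Candidates in the top view: black cap at (322,236), standing in the bracket's gap; turquoise look-alikes at (216,217), (234,259) and (403,311). The enlarged crops show only the black one sits in the gap, so that is the cap. Next I locate the bracket and cap.

```bash
cat > h.py <<'E'
import numpy as np,cv2,pickle
from scipy.spatial.transform import Rotation as R
from scipy.optimize import least_squares
def pose(s,obs=None):
    if "hand_eye" in s:
        T=np.eye(4);T[:3,:3]=R.from_euler("xyz",obs["orientation"],degrees=True).as_matrix();T[:3,3]=obs["tool_pos"]
        return T@s["hand_eye"]
    T=np.eye(4);T[:3,:3]=R.from_euler("xyz",s["orientation"],degrees=True).as_matrix();T[:3,3]=s["position"];return T
def proj(s,P,obs=None):
    T=pose(s,obs);P=np.atleast_2d(P);c=(P-T[:3,3])@T[:3,:3]
    u=c[:,:2]*[1,-1]/(-c[:,2:]);r2=(u**2).sum(1,keepdims=True);u=u*(1+s["k1"]*r2)
    K=s["mtx"];return u@K[:2,:2].T+K[:2,2]
def ray(s,px,obs=None):
    T=pose(s,obs);K=s["mtx"];d=(np.array(px,float)-K[:2,2])/[K[0,0],K[1,1]];u=d.copy()
    for _ in range(20):u=d/(1+s["k1"]*(u@u))
    v=T[:3,:3]@[u[0],-u[1],-1];return T[:3,3],v/np.linalg.norm(v)
def onz(s,px,z,obs=None):
    o,v=ray(s,px,obs);return o+v*(z-o[2])/v[2]
def W(p,P):
    c,s_=np.cos(p[2]),np.sin(p[2]);P=np.atleast_2d(P)
    return np.c_[p[0]+c*P[:,0]-s_*P[:,1],p[1]+s_*P[:,0]+c*P[:,1],P[:,2]]
def edges():
    L=[]
    def box(x0,x1,z0,z1,y=.075):
        c=[(x,yy,z) for x in(x0,x1) for yy in(-y,y) for z in(z0,z1)]
        return [(np.array(a),np.array(b)) for i,a in enumerate(c) for b in c[i+1:] if sum(q!=w for q,w in zip(a,b))==1]
    return box(-.04,-.032,0,.092)+box(.032,.04,0,.07)+box(-.068,-.04,0,.006)+box(-.032,.032,.039,.04)
def circ(c,r,n=40):
    a=np.linspace(0,2*np.pi,n);return np.c_[c[0]+r*np.cos(a),c[1]+r*np.sin(a),np.full(n,c[2])]
def draw(s,img,p,sc,off,obs=None,capz=(.043,.083)):
    f=lambda P:np.round((proj(s,P,obs)-off+.5)*sc).astype(int)
    for a,b in edges():
        q=f(W(p,[a,b]));cv2.line(img,tuple(map(int,q[0])),tuple(map(int,q[1])),(0,255,255),1)
    for z in capz:
        cv2.polylines(img,[f(circ((p[0],p[1],z),.0185)).reshape(-1,1,2)],True,(0,0,255),1)
E
python3 - <<'E'
from h import *
t=pickle.load(open("top0.pkl","rb"));s=pickle.load(open("scene0.pkl","rb"))
tc=lambda u,v:np.array([190+u/3.2,170+v/3.2]);sc=lambda u,v:np.array([220+u/3.5,180+v/3.5])
obs=[(t,tc(283,118),(.04,.075,.07)),(t,tc(580,147),(.04,-.075,.07)),(t,tc(265,345),(-.068,.075,.006)),(t,tc(550,368),(-.068,-.075,.003)),
(t,tc(263,258),(-.032,.075,.092)),(t,tc(576,288),(-.032,-.075,.092)),
(s,sc(332,120),(.04,.075,.07)),(s,sc(550,250),(.04,-.075,.07)),(s,sc(230,150),(-.04,.075,.092)),(s,sc(450,292),(-.04,-.075,.092)),(s,sc(403,452),(-.068,-.075,.003)),(s,sc(193,303),(-.068,.075,.006))]
f=lambda p:np.concatenate([proj(c,W(p,np.array(P)))[0]-px for c,px,P in obs])
r=least_squares(f,[.5,-.05,-.1],loss="soft_l1");p=r.x;print(p,np.degrees(p[2]));print(f(p).reshape(-1,2).round(1))
np.save("p.npy",p)
print("cap top from top cam",onz(t,tc(425,210-8),.083))
for n,c,x0,x1,y0,y1,k in[("top",t,190,440,170,340,3.2),("scene",s,220,440,180,350,3.5)]:
    im=cv2.resize(c["image"][y0:y1,x0:x1,::-1].copy(),None,fx=k,fy=k,interpolation=2)
    draw(c,im,p,k,np.array([x0,y0]));cv2.imwrite(f"pics/{n}_ov.png",im)
# wall / box heights
for px in [(200,140),(320,138),(450,136)]:print("ledge front top?",[onz(t,px,z).round(3) for z in(0,.1,.2)])
for px in [(200,192),(320,190)]:print("ledge base?",onz(t,px,0).round(3))
E
```

```text
[ 0.52590021 -0.10125887 -0.10940408] -6.268391849360361
[[-0.9 -1.3]
 [ 1.1 -1.6]
 [ 0.1 -0.5]
 [ 0.8  0.7]
 [-0.2 -1.9]
 [ 0.7 -2.1]
 [-0.7 -0.4]
 [ 0.   0.2]
 [-2.3  1.4]
 [-0.4  2.4]
 [-0.9  2.3]
 [-1.5  0.3]]
cap top from top cam [ 0.52654231 -0.10093404  0.083     ]
ledge front top? [array([0.709, 0.107, 0.   ]), array([0.673, 0.087, 0.1  ]), array([0.637, 0.067, 0.2  ])]
ledge front top? [array([ 0.709, -0.103,  0.   ]), array([ 0.674, -0.099,  0.1  ]), array([ 0.638, -0.096,  0.2  ])]
ledge front top? [array([ 0.711, -0.333, -0.   ]), array([ 0.675, -0.304,  0.1  ]), array([ 0.639, -0.274,  0.2  ])]
ledge base? [0.615 0.105 0.   ]
ledge base? [ 0.616 -0.101  0.   ]
```

View pics/top_ov.png

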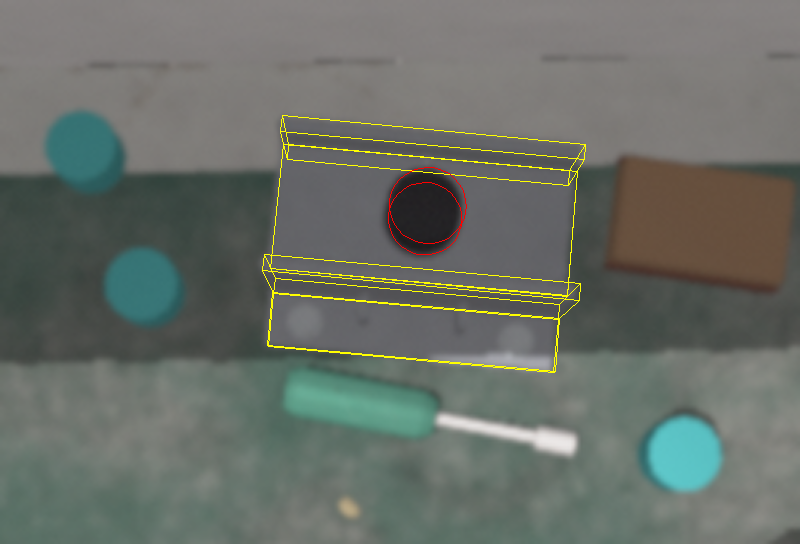

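View pics/scene_ov.png

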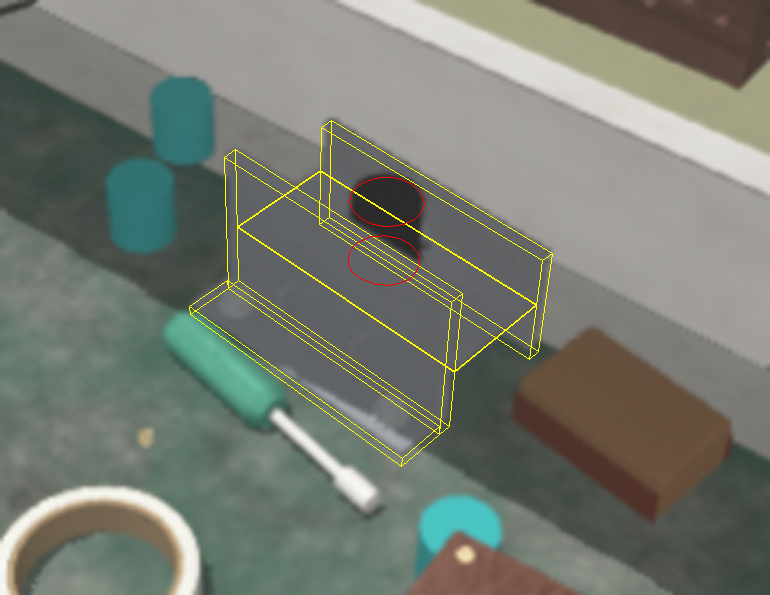

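The overlay fits within about 2 mm: bolt at about (0.526, -0.101), bracket yaw -6.3°. Before using yawed grips I need the position of the wall behind, because the gripper body is wide.

Run:
```python
from h import *
t=pickle.load(open("top0.pkl","rb"));s=pickle.load(open("scene0.pkl","rb"));w=pickle.load(open("wrist0.pkl","rb"))
a=t["image"][:,:,::-1];print("top col320",[(r,a[r,320].tolist()) for r in range(126,232,3)])
im=np.hstack([cv2.resize(t["image"][120:240,250:450,::-1],(400,300)),cv2.resize(s["image"][120:320,280:480,::-1],(400,400))[:300]])
cv2.imwrite("pics/wall.png",im)
cv2.imwrite("pics/w0.png",w["image"][:,:,::-1])
# for hypothesised wall planes show projections
```

```text
top col320 [(126, [130, 156, 159]), (129, [132, 156, 159]), (132, [133, 155, 158]), (135, [107, 117, 120]), (138, [210, 212, 216]), (141, [212, 213, 217]), (144, [212, 214, 217]), (147, [211, 213, 217]), (150, [210, 213, 216]), (153, [211, 213, 217]), (156, [211, 213, 216]), (159, [193, 195, 200]), (162, [134, 135, 138]), (165, [129, 130, 134]), (168, [130, 131, 135]), (171, [129, 130, 134]), (174, [128, 129, 133]), (177, [128, 129, 133]), (180, [126, 127, 131]), (183, [126, 128, 131]), (186, [126, 127, 130]), (189, [124, 127, 129]), (192, [125, 128, 130]), (195, [124, 127, 130]), (198, [123, 126, 128]), (201, [123, 126, 129]), (204, [122, 125, 127]), (207, [121, 123, 127]), (210, [109, 109, 111]), (213, [104, 100, 100]), (216, [84, 81, 81]), (219, [100, 96, 97]), (222, [86, 83, 83]), (225, [36, 34, 35]), (228, [35, 34, 34]), (231, [36, 33, 35])]
```

View pics/wall.png

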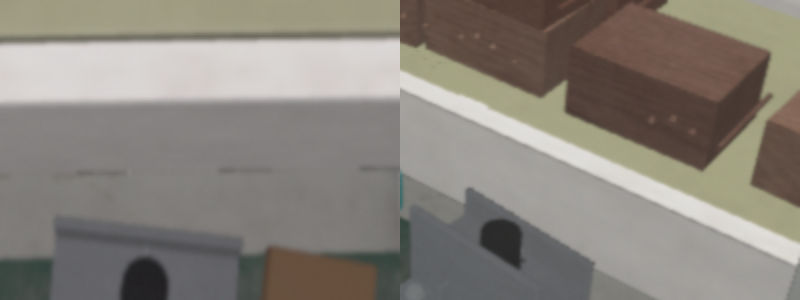

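View pics/w0.png

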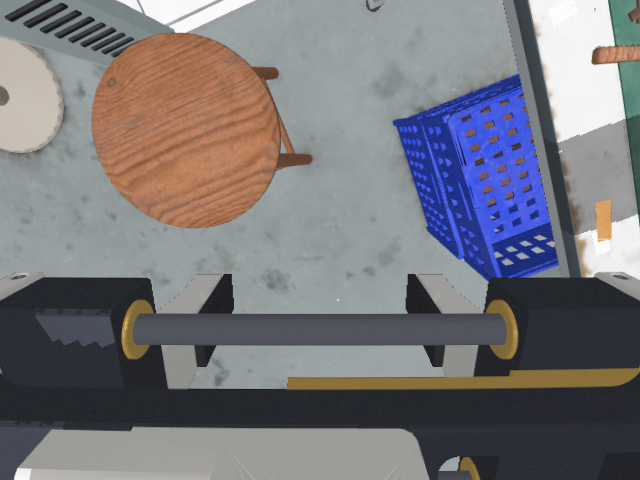

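Run:
```python
from h import *
t=pickle.load(open("top0.pkl","rb"));s=pickle.load(open("scene0.pkl","rb"))
# line with x=X,z=Z: fit to pixels
top=[(320,161),(200,163)];sc=[(280,160),(480,250)]
def f(q):
    out=[]
    for c,pts in((t,top),(s,sc)):
        for px in pts:
            o,v=ray(c,px); n=np.array([v[0],v[2]]);d=np.array([q[0]-o[0],q[1]-o[2]])
            out.append((n[0]*d[1]-n[1]*d[0])/np.linalg.norm(n))
    return out
r=least_squares(f,[.6,.2]);print(r.x,np.round(f(r.x),4))
print(onz(t,(320,190),0),onz(t,(320,224),0))
X=r.x
for y in(.1,-.1,-.2):
  for z in (0,X[1]): print(y,z,proj(s,[X[0],y,z]).round(),proj(t,[X[0],y,z]).round(), "base .616",proj(s,[.616,y,0]).round())
```

```text
[0.63492679 0.10431827] [-0.0002  0.0002 -0.0014  0.0014]
[ 0.61577934 -0.10070448  0.        ] [ 0.55637198 -0.09948774  0.        ]
0.1 0 [[282. 202.]] [[203. 181.]] base .616 [[277. 206.]]
0.1 0.10431826665847341 [[281. 161.]] [[191. 163.]] base .616 [[277. 206.]]
-0.1 0 [[360. 240.]] [[319. 179.]] base .616 [[354. 245.]]
-0.1 0.10431826665847341 [[364. 198.]] [[321. 161.]] base .616 [[354. 245.]]
-0.2 0 [[403. 261.]] [[377. 179.]] base .616 [[399. 267.]]
-0.2 0.10431826665847341 [[412. 219.]] [[386. 160.]] base .616 [[399. 267.]]
```

Run:
```python
from h import *
t=pickle.load(open("top0.pkl","rb"))
for n,px,z in [("turqL",(216,217),.04),("turqL2",(234,259),.04),("turqR",(403,311),.04),("vice R edge",(172,300),.03),("vice R edge top?",(172,300),.09),("vice back-right",(165,272),.03),("vice back jaw",(137,268),.09),("tape",(329,380),.01),("pliers tip",(228,367),.01),("postL",(95,210),.0),("hexkey",(112,186),0),("drv tip",(369,309),.015),("drv L",(279,292),.015),("drv nearest",(320,305),.01)]:
    print(n,onz(t,px,z).round(3))
print("place px",proj(t,[[.55,.19,0],[.50,.19,0],[.6,.19,0],[.55,.14,0],[.55,.24,0]]).round())
def plan(cur,yaw,tgt):
    pass
```

```text
turqL [0.563 0.07  0.04 ]
turqL2 [0.494 0.041 0.04 ]
turqR [ 0.406 -0.228  0.04 ]
vice R edge [0.43  0.142 0.03 ]
vice R edge top? [0.428 0.127 0.09 ]
vice back-right [0.476 0.154 0.03 ]
vice back jaw [0.476 0.181 0.09 ]
tape [ 0.298 -0.109  0.01 ]
pliers tip [0.322 0.054 0.01 ]
postL [0.587 0.286 0.   ]
hexkey [0.629 0.258 0.   ]
drv tip [ 0.411 -0.176  0.015]
drv L [ 0.441 -0.03   0.015]
drv nearest [ 0.419 -0.096  0.01 ]
place px [[150. 230.]
 [149. 260.]
 [151. 202.]
 [179. 230.]
 [120. 231.]]
```

jog_arm:
  commands:
    - {"roll":-0.133}
    - {"roll":-0.132}
    - {"x":1.78,"y":3.47}
    - {"x":1.78,"y":3.47}
    - {"x":1.78,"y":3.47}
    - {"x":1.78,"y":3.47}
    - {"x":1.78,"y":3.47}
    - {"x":1.78,"y":3.47}
    - {"x":1.78,"y":3.47}
    - {"x":1.78,"y":3.47}
    - {"x":1.78,"y":3.47}
    - {"x":1.78,"y":3.47}

```text
validation failed for argument at $.co...
```

jog_arm:
  commands:
    - {"x":0,"y":0,"z":0,"roll":-0.133}
    - {"x":0,"y":0,"z":0,"roll":-0.132}
    - {"x":1.78,"y":3.47,"z":0,"roll":0}
    - {"x":1.78,"y":3.47,"z":0,"roll":0}
    - {"x":1.78,"y":3.47,"z":0,"roll":0}
    - {"x":1.78,"y":3.47,"z":0,"roll":0}
    - {"x":1.78,"y":3.47,"z":0,"roll":0}
    - {"x":1.78,"y":3.47,"z":0,"roll":0}
    - {"x":1.78,"y":3.47,"z":0,"roll":0}
    - {"x":1.78,"y":3.47,"z":0,"roll":0}
    - {"x":1.78,"y":3.47,"z":0,"roll":0}
    - {"x":1.78,"y":3.47,"z":0,"roll":0}

```text
clock: 2.25
tool_pos: [0.3866, 0.2619, 0.2269]
orientation: [-180.0, -0.0, -6.3]
force: [0.5, 0.3, -0.4]
opening: 0.0871
```

jog_arm:
  commands:
    - {"x":1.8,"y":3.46,"z":0,"roll":0}
    - {"x":1.8,"y":3.46,"z":0,"roll":0}
    - {"x":1.8,"y":3.46,"z":0,"roll":0}
    - {"x":1.8,"y":3.46,"z":0,"roll":0}
    - {"x":1.8,"y":3.46,"z":0,"roll":0}
    - {"x":1.8,"y":3.46,"z":0,"roll":0}
    - {"x":1.8,"y":3.46,"z":0,"roll":0}
    - {"x":1.8,"y":3.46,"z":0,"roll":0}
    - {"x":1.8,"y":3.46,"z":0,"roll":0}
    - {"x":1.6,"y":3.46,"z":0,"roll":0}
    - {"x":0,"y":0,"z":0,"roll":0}
    - {"x":0,"y":0,"z":0,"roll":0}

```text
clock: 3.45
tool_pos: [0.5248, -0.1011, 0.2263]
orientation: [180.0, 0.0, -6.5]
force: [-0.3, -0.4, -0.9]
opening: 0.088
```

Run:
```python
from h import *
from plant import ctrl
o=ctrl.get_obs();s=ctrl.snapshot("wrist");print(o["tool_pos"],o["orientation"],o["force"],o["clock"])
p=np.load("p.npy")
pickle.dump((s,o),open("w1.pkl","wb"))
for q in ["cap","bracket"]:print(q,[( [round(d["position"][0]*640),round(d["position"][1]*480)],round(d["confidence"],2)) for d in ctrl.search_frame("wrist",q)])
im=s["image"][:,:,::-1].copy();cv2.imwrite("pics/w1r.png",im)
for a,b in edges():
    q=proj(s,W(p,[a,b]),o).round().astype(int);cv2.line(im,tuple(map(int,q[0])),tuple(map(int,q[1])),(0,255,255),1)
for z in(.043,.083):cv2.polylines(im,[proj(s,circ((p[0],p[1],z),.0185),o).round().astype(int).reshape(-1,1,2)],True,(0,0,255),1)
cv2.imwrite("pics/w1.png",im)
```

```text
[ 0.524795   -0.10112558  0.22626043] [ 1.79998622e+02  3.41649304e-02 -6.48656033e+00] [-0.29786995 -0.44254936 -0.89380167] 3.45
cap [([319, 216], 0.9), ([197, 247], 0.88), ([154, 184], 0.67), ([452, 285], 0.49)]
bracket [([338, 212], 0.72)]
```

View pics/w1.png

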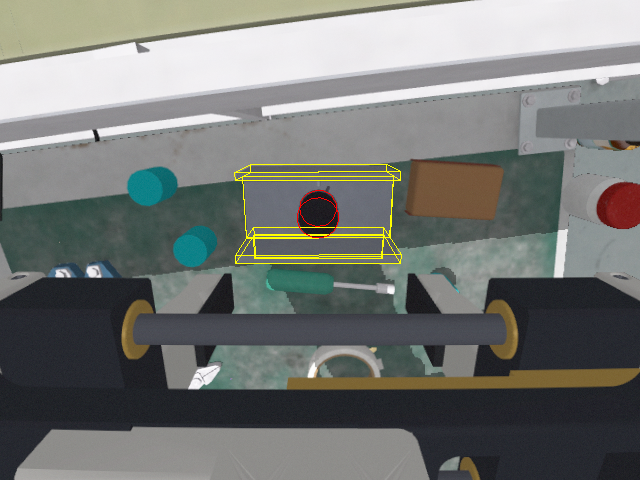

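The black cap is at wrist (319,215), inside the overlaid outline, and the pointer and mark show behind it. I'll descend over it now.

jog_arm:
  commands:
    - {"x":0.1,"y":0,"z":3,"roll":0}
    - {"x":0,"y":0,"z":3,"roll":0}
    - {"x":0,"y":0,"z":3,"roll":0}
    - {"x":0,"y":0,"z":3,"roll":0}
    - {"x":0,"y":0,"z":2,"roll":0}
    - {"x":0,"y":0,"z":1.5,"roll":0}
    - {"x":0,"y":0,"z":1.0,"roll":0}
    - {"x":0,"y":0,"z":0.6,"roll":0}
    - {"x":0,"y":0,"z":0,"roll":0}
    - {"x":0,"y":0,"z":0,"roll":0}

```text
clock: 4.6
tool_pos: [0.5264, -0.1001, 0.0562]
orientation: [-180.0, -0.1, -6.3]
force: [-0.5, -0.1, 0.7]
opening: 0.0876
```

jog_arm:
  commands:
    - {"x":0,"y":0,"z":0,"roll":0}
    - {"x":0,"y":0,"z":0,"roll":0}
    - {"x":0,"y":0,"z":0,"roll":0}
    - {"x":0,"y":0,"z":0,"roll":0}
    - {"x":0,"y":0,"z":0,"roll":0}
    - {"x":0,"y":0,"z":0,"roll":0}
    - {"x":0,"y":0,"z":0,"roll":0}
    - {"x":0,"y":0,"z":0,"roll":0}
  gripper: 2.5

```text
clock: 5.4
tool_pos: [0.5259, -0.1003, 0.0555]
orientation: [-180.0, 0.0, -6.4]
force: [-0.7, 1.1, 1.1]
opening: 0.0354
```

jog_arm:
  commands:
    - {"x":0,"y":0,"z":-0.5,"roll":0}
    - {"x":0,"y":0,"z":-1,"roll":0}
    - {"x":0,"y":0,"z":-1,"roll":0}
    - {"x":0,"y":0,"z":-1.5,"roll":0}
    - {"x":0,"y":0,"z":-2,"roll":0}
    - {"x":0,"y":0,"z":-3,"roll":0}
    - {"x":0,"y":0,"z":-3,"roll":0}
    - {"x":0,"y":0,"z":-2,"roll":0}
    - {"x":0,"y":0,"z":0,"roll":0}
    - {"x":0,"y":0,"z":0,"roll":0}

```text
clock: 6.4
tool_pos: [0.526, -0.1004, 0.197]
orientation: [-180.0, -0.1, -6.4]
force: [-0.7, 0.3, -0.6]
opening: 0.0354
```

Run:
```python
from h import *
from plant import ctrl
o=ctrl.get_obs();s=ctrl.snapshot("wrist");print(o["tool_pos"],o["orientation"],o["opening"])
pickle.dump((s,o),open("w2.pkl","wb"));cv2.imwrite("pics/w2.png",s["image"][:,:,::-1])
```

```text
[ 0.52604908 -0.10038114  0.19695973] [-1.79966277e+02 -1.21700181e-01 -6.35042354e+00] 0.0354122788495113
```

View pics/w2.png

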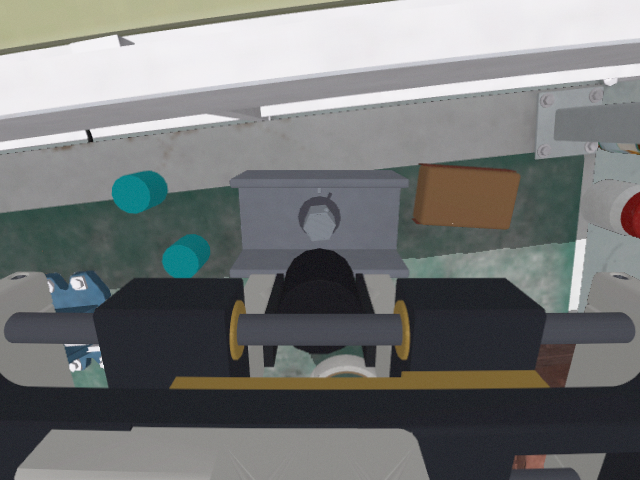

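The cap is off and held in the fingers at wrist (318,285); the hexagon head stands bare at (320,222). Next I measure the pointer and mark.

Run:
```python
from h import *
s,o=pickle.load(open("w2.pkl","rb"));p=np.load("p.npy")
x0,y0=230,160;k=4
im=cv2.resize(s["image"][160:280,230:410,::-1].copy(),None,fx=k,fy=k,interpolation=2)
cv2.imwrite("pics/w2c.png",im)
f=lambda P:((proj(s,P,o)-[x0,y0]+.5)*k).round().astype(int)
for a,b in edges():
    q=f(W(p,[a,b]));cv2.line(im,tuple(map(int,q[0])),tuple(map(int,q[1])),(0,255,255),1)
cv2.polylines(im,[f(circ((p[0],p[1],.046),.020)).reshape(-1,1,2)],True,(0,0,255),1)
for ang,c in((-.5,(0,255,0)),(-.38,(255,0,255)),(0,(255,128,0))):
    q=f(W(p,[(0.02*np.cos(ang),.02*np.sin(ang),.0445),(.025*np.cos(ang),.025*np.sin(ang),.0445)]));cv2.line(im,tuple(map(int,q[0])),tuple(map(int,q[1])),c,1)
a=-.44;H=[[.01386*np.cos(a+i*np.pi/3),.01386*np.sin(a+i*np.pi/3),.075] for i in range(6)]
cv2.polylines(im,[f(W(p,H)).reshape(-1,1,2)],True,(0,255,0),1)
cv2.imwrite("pics/w2o.png",im)
```

```text
(no output)
```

View pics/w2c.png

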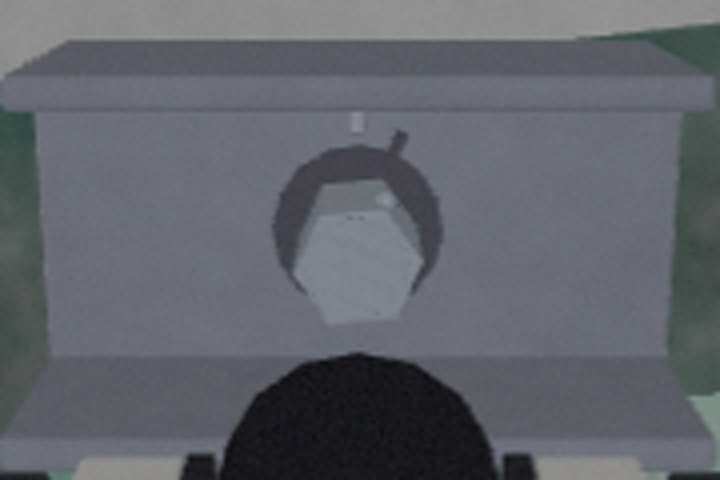

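View pics/w2o.png

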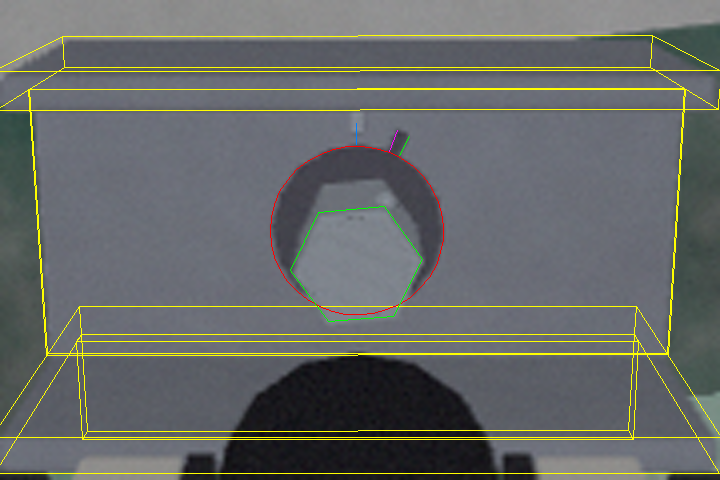

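jog_arm:
  commands:
    - {"x":-0.15,"y":-3.45,"z":0,"roll":0}
    - {"x":-0.15,"y":-3.45,"z":0,"roll":0}
    - {"x":-0.15,"y":-3.45,"z":0,"roll":0}
    - {"x":-0.15,"y":-3.45,"z":0,"roll":0}
    - {"x":-0.15,"y":-3.45,"z":0,"roll":0}
    - {"x":-0.15,"y":-3.45,"z":0,"roll":0}
    - {"x":-0.15,"y":-3.45,"z":0,"roll":0}
    - {"x":-0.15,"y":-3.45,"z":0,"roll":0}
    - {"x":0,"y":0,"z":3,"roll":0}
    - {"x":0,"y":0,"z":4,"roll":0}
    - {"x":0,"y":0,"z":4,"roll":0}
    - {"x":0,"y":0,"z":2.5,"roll":0}

```text
clock: 7.65
tool_pos: [0.5424, 0.1741, 0.0569]
orientation: [179.8, 0.2, -6.4]
force: [0.8, -0.5, 0.0]
opening: 0.0353
```

jog_arm:
  commands:
    - {"x":0,"y":0,"z":0,"roll":0}
    - {"x":0,"y":0,"z":0,"roll":0}

```text
clock: 7.85
tool_pos: [0.5444, 0.175, 0.0604]
orientation: [179.9, 0.1, -6.3]
force: [0.8, 0.1, 0.8]
opening: 0.0354
```

Run:
```python
from h import *
from plant import ctrl
o=ctrl.get_obs();s=ctrl.snapshot("scene");print(o["tool_pos"],o["orientation"],o["opening"],o["force"])
im=cv2.resize(s["image"][140:280,140:340,::-1].copy(),None,fx=4,fy=4,interpolation=2)
q=o["tool_pos"]
for z in (q[2]-.0125,q[2]+.0275,0):
    cv2.polylines(im,[((proj(s,circ((q[0],q[1],z),.0185))-[140,140]+.5)*4).round().astype(int).reshape(-1,1,2)],True,(0,0,255) if z else (0,255,0),1)
cv2.imwrite("pics/s3.png",im)
```

```text
[0.54442925 0.17501715 0.06040719] [ 1.79908542e+02  6.13005347e-02 -6.32595259e+00] 0.03541869116068004 [0.80386651 0.09844575 0.84002163]
```

View pics/s3.png

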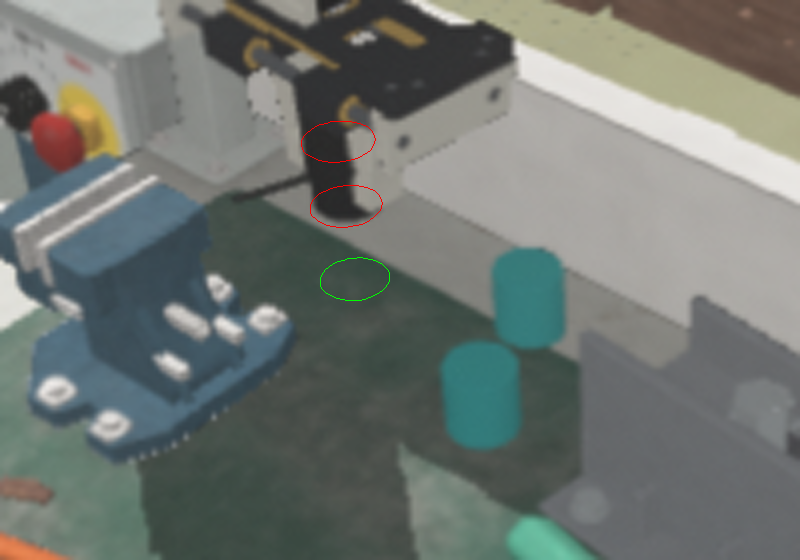

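jog_arm:
  commands:
    - {"x":0,"y":0,"z":2,"roll":0}
    - {"x":0,"y":0,"z":1.5,"roll":0}
    - {"x":0,"y":0,"z":0.8,"roll":0}
    - {"x":0,"y":0,"z":0.2,"roll":0}
    - {"x":0,"y":0,"z":0,"roll":0}

```text
clock: 8.4
tool_pos: [0.5451, 0.1756, 0.0164]
orientation: [-180.0, -0.1, -6.3]
force: [0.7, -0.3, -0.5]
opening: 0.0356
```

jog_arm:
  commands:
    - {"x":0,"y":0,"z":0.1,"roll":0}
    - {"x":0,"y":0,"z":0.1,"roll":0}
    - {"x":0,"y":0,"z":0,"roll":0}

```text
clock: 8.7
tool_pos: [0.5447, 0.1754, 0.0139]
orientation: [-180.0, -0.0, -6.3]
force: [0.1, 0.5, 0.1]
opening: 0.0354
```

jog_arm:
  commands:
    - {"x":0,"y":0,"z":0.1,"roll":0}
    - {"x":0,"y":0,"z":0.1,"roll":0}
    - {"x":0,"y":0,"z":0,"roll":0}

```text
clock: 9.0
tool_pos: [0.5449, 0.1754, 0.0124]
orientation: [-180.0, -0.0, -6.3]
force: [-2.4, -1.1, 7.5]
opening: 0.0353
```

Contact (7.5 N up). I'll release with a moderate opening and rise.

jog_arm:
  commands:
    - {"x":0,"y":0,"z":-0.1,"roll":0}
    - {"x":0,"y":0,"z":0,"roll":0}
    - {"x":0,"y":0,"z":0,"roll":0}
    - {"x":0,"y":0,"z":0,"roll":0}
    - {"x":0,"y":0,"z":-1,"roll":0}
    - {"x":0,"y":0,"z":-2,"roll":0}
    - {"x":0,"y":0,"z":-4,"roll":0}
    - {"x":0,"y":0,"z":-5,"roll":0}
    - {"x":0,"y":0,"z":-4,"roll":0}
  gripper: 6

```text
clock: 9.9
tool_pos: [0.5448, 0.1753, 0.176]
orientation: [-179.9, -0.1, -6.3]
force: [0.4, 1.2, 1.3]
opening: 0.0602
```

Run:
```python
from h import *
from plant import ctrl
o=ctrl.get_obs();s=ctrl.snapshot("scene");t=ctrl.snapshot("wrist");print(o["tool_pos"],o["orientation"],o["opening"],o["force"])
im=np.hstack([cv2.resize(s["image"][120:300,120:360,::-1],(400,300)),cv2.resize(t["image"][:,:,::-1],(400,300))])
cv2.imwrite("pics/s4.png",im)
```

```text
[0.54484035 0.17528527 0.17601071] [-1.79948918e+02 -9.65922393e-02 -6.32882043e+00] 0.060182496531818154 [0.3920923  1.20419536 1.32774247]
```

View pics/s4.png

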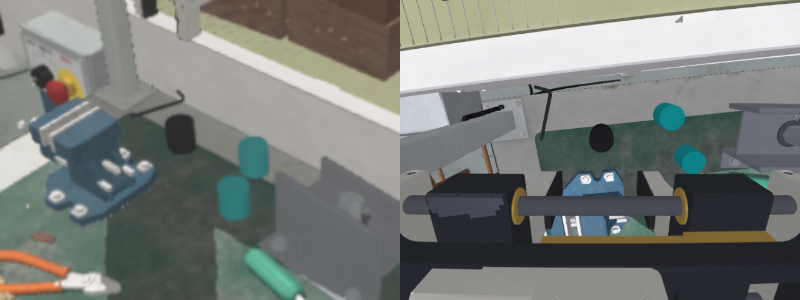

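The black cap stands upright on the bench, left panel (180,133). Back to the bolt, turning to the head's flats, with a narrow opening so the fingers clear the plates.

jog_arm:
  commands:
    - {"x":0.15,"y":3.46,"z":0,"roll":0}
    - {"x":0.15,"y":3.46,"z":0,"roll":0}
    - {"x":0.15,"y":3.46,"z":0,"roll":0}
    - {"x":0.15,"y":3.46,"z":0,"roll":0}
    - {"x":0.15,"y":3.46,"z":0,"roll":0}
    - {"x":0.15,"y":3.46,"z":0,"roll":0}
    - {"x":0.15,"y":3.46,"z":0,"roll":0}
    - {"x":0.15,"y":3.46,"z":0,"roll":0}
    - {"x":0,"y":0,"z":0,"roll":0.14}
    - {"x":0,"y":0,"z":0,"roll":0.15}
    - {"x":0,"y":0,"z":0,"roll":0.15}
    - {"x":0,"y":0,"z":0,"roll":0}
  gripper: 4

```text
clock: 11.2
tool_pos: [0.5257, -0.1013, 0.1731]
orientation: [-180.0, -0.0, -31.7]
force: [-0.2, -0.2, 0.5]
opening: 0.04
```

Run:
```python
from h import *
from plant import ctrl
p=np.load("p.npy")
o=ctrl.get_obs();s=ctrl.snapshot("wrist");print(o["tool_pos"],o["orientation"],o["opening"],o["force"])
pickle.dump((s,o),open("w5.pkl","wb"))
x0,y0,k=220,120,4
im=cv2.resize(s["image"][120:270,220:420,::-1].copy(),None,fx=k,fy=k,interpolation=2)
f=lambda P:((proj(s,P,o)-[x0,y0]+.5)*k).round().astype(int)
cv2.polylines(im,[f(circ((p[0],p[1],.046),.020)).reshape(-1,1,2)],True,(0,0,255),1)
a=-.44;H=[[.01386*np.cos(a+i*np.pi/3),.01386*np.sin(a+i*np.pi/3),.075] for i in range(6)]
cv2.polylines(im,[f(W(p,H)).reshape(-1,1,2)],True,(0,255,0),1)
q=f(W(p,[(0,0,.0445),(.025*np.cos(a),.025*np.sin(a),.0445)]));cv2.line(im,tuple(map(int,q[0])),tuple(map(int,q[1])),(255,0,255),1)
cv2.imwrite("pics/w5.png",im)
yaw=np.radians(o["orientation"][2]);d=p[:2]-o["tool_pos"][:2]
print("need yaw",np.degrees(p[2])-25.2,"dx,dy cm",100*(d@[np.cos(yaw),np.sin(yaw)]),100*(d@[np.sin(yaw),-np.cos(yaw)]))
```

```text
[ 0.52572835 -0.10134802  0.17313044] [-1.79982782e+02 -1.96416530e-02 -3.17113748e+01] 0.04002771951380822 [-0.199716   -0.17008125  0.48744243]
need yaw -31.46839184936036 dx,dy cm 0.009933874452947435 -0.016618248001541342
```

View pics/w5.png

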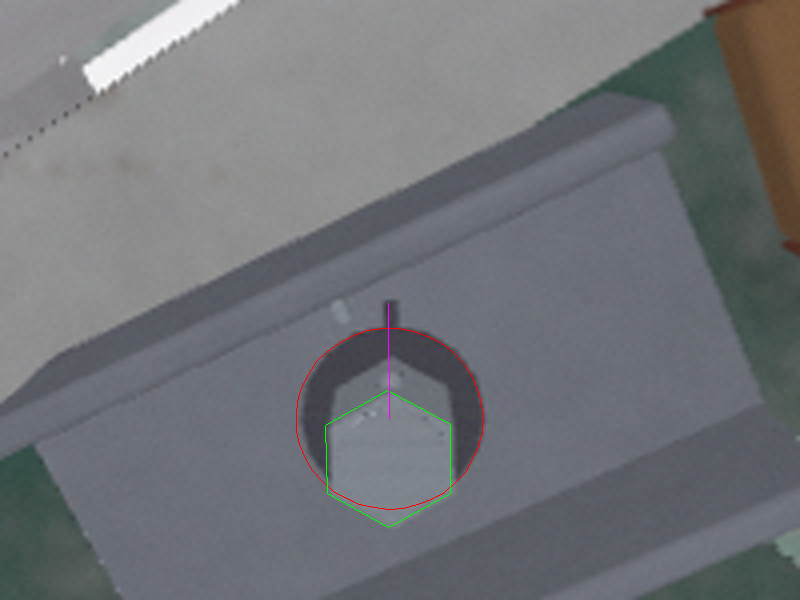

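Pointer (390,310 in the crop) and the flats match the prediction, so I descend and grip.

jog_arm:
  commands:
    - {"x":0,"y":0,"z":3,"roll":0}
    - {"x":0,"y":0,"z":3,"roll":0}
    - {"x":0,"y":0,"z":2,"roll":0}
    - {"x":0,"y":0,"z":1.5,"roll":0}
    - {"x":0,"y":0,"z":1,"roll":0}
    - {"x":0,"y":0,"z":0.8,"roll":0}
    - {"x":0,"y":0,"z":0.6,"roll":0}
    - {"x":0,"y":0,"z":0.3,"roll":0}
    - {"x":0,"y":0,"z":0,"roll":0}
    - {"x":0,"y":0,"z":0,"roll":0}

```text
clock: 12.25
tool_pos: [0.5262, -0.1011, 0.051]
orientation: [-180.0, -0.0, -31.5]
force: [-0.0, 0.1, 0.5]
opening: 0.0399
```

jog_arm:
  commands:
    - {"x":0,"y":0,"z":0,"roll":0}
    - {"x":0,"y":0,"z":0,"roll":0}
    - {"x":0,"y":0,"z":0,"roll":0}
    - {"x":0,"y":0,"z":0,"roll":0}
    - {"x":0,"y":0,"z":0,"roll":0}
  gripper: 1

```text
clock: 12.75
tool_pos: [0.5268, -0.1004, 0.0509]
orientation: [-179.9, -0.1, -31.5]
force: [1.8, 5.1, -0.0]
opening: 0.0238
```

jog_arm:
  commands:
    - {"x":0,"y":-0.05,"z":0,"roll":0}
    - {"x":0,"y":0,"z":0,"roll":-0.08}
    - {"x":0,"y":0,"z":0,"roll":-0.08}
    - {"x":0,"y":0,"z":0,"roll":-0.08}
    - {"x":0,"y":0,"z":0,"roll":-0.08}
    - {"x":0,"y":0,"z":0,"roll":-0.08}
    - {"x":0,"y":0,"z":0,"roll":-0.04}
    - {"x":0,"y":0,"z":0,"roll":0}
    - {"x":0,"y":0,"z":0,"roll":0}
    - {"x":0,"y":0,"z":0,"roll":0}

```text
clock: 13.75
tool_pos: [0.5269, -0.1002, 0.0509]
orientation: [-180.0, -0.1, -6.4]
force: [1.7, 4.9, 1.2]
opening: 0.0238
```

Run:
```python
from h import *
from plant import ctrl
p=np.load("p.npy")
o=ctrl.get_obs();s=ctrl.snapshot("wrist");print(o["tool_pos"],o["orientation"],o["opening"],o["force"],o["moment"])
pickle.dump((s,o),open("w6.pkl","wb"))
c=ctrl.snapshot("scene");pickle.dump(c,open("s6.pkl","wb"));cv2.imwrite("pics/s6.png",c["image"][:,:,::-1])
cv2.imwrite("pics/w6.png",s["image"][:,:,::-1])
print(proj(s,W(p,[(.0275,0,.043),(.025,0,.046),(0,0,.075)]),o).round())
```

```text
[ 0.52687809 -0.10021947  0.0508958 ] [-1.79957192e+02 -8.45510948e-02 -6.38479167e+00] 0.023775078858412502 [1.66546261 4.91724647 1.15513905] [ 1.72922653 -0.4152648  -0.09465168]
[[318. 234.]
 [318. 241.]
 [318. 316.]]
```

View pics/w6.png

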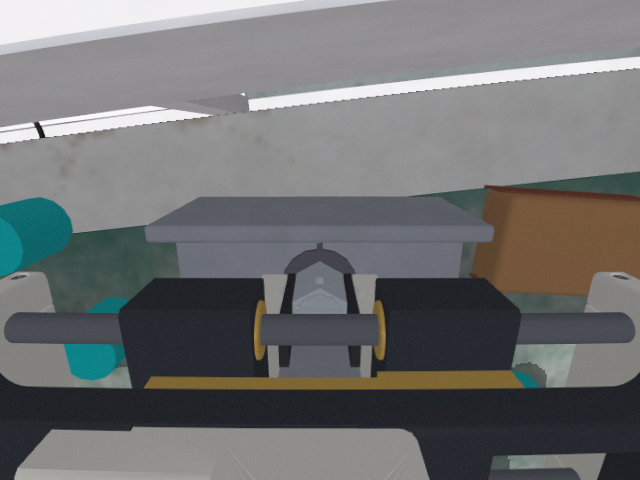

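View pics/s6.png

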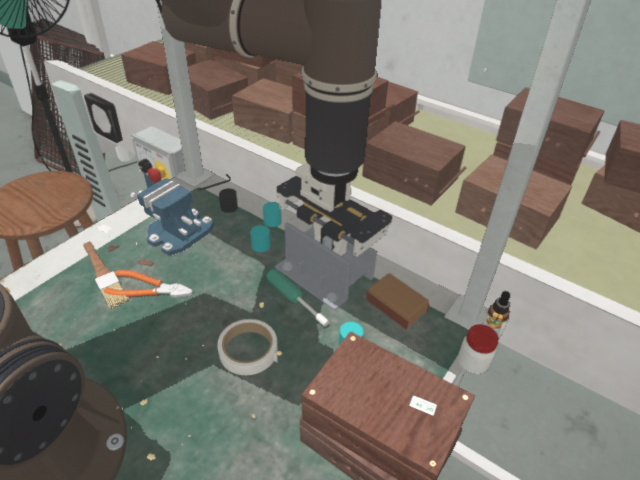

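Run:
```python
from h import *
s,o=pickle.load(open("w6.pkl","rb"));p=np.load("p.npy")
x0,y0,k=260,215,6
crop=s["image"][215:315,260:380,::-1]
im=cv2.resize(crop.copy(),None,fx=k,fy=k,interpolation=2)
p=np.array([.5268,-.1008,p[2]])
f=lambda P:((proj(s,P,o)-[x0,y0]+.5)*k).round().astype(int)
cv2.polylines(im,[f(circ((p[0],p[1],.046),.020)).reshape(-1,1,2)],True,(0,0,255),1)
for a,c in((0,(0,255,255)),(-.06,(0,255,0)),(.06,(255,0,255))):
    q=f(W(p,[(.018*np.cos(a),.018*np.sin(a),.046),(.025*np.cos(a),.025*np.sin(a),.046)]));cv2.line(im,tuple(map(int,q[0])),tuple(map(int,q[1])),c,1)
raw=cv2.resize(crop,None,fx=3,fy=3,interpolation=2)
cv2.imwrite("pics/w6o.png",im)
g=cv2.cvtColor(s["image"],cv2.COLOR_RGB2GRAY)
for r in range(240,252):print(r,g[r,308:332].tolist())
```

```text
240 [107, 106, 109, 106, 104, 105, 107, 105, 105, 105, 105, 105, 105, 105, 103, 102, 105, 105, 106, 102, 104, 102, 106, 106]
241 [100, 101, 101, 104, 101, 100, 101, 100, 100, 99, 100, 100, 100, 99, 101, 97, 99, 98, 101, 101, 99, 104, 98, 99]
242 [103, 104, 102, 102, 102, 103, 102, 99, 99, 110, 115, 111, 104, 79, 87, 104, 102, 105, 102, 103, 102, 104, 103, 100]
243 [115, 117, 112, 114, 113, 116, 113, 114, 109, 85, 67, 68, 66, 66, 83, 114, 116, 112, 116, 110, 116, 115, 115, 113]
244 [115, 114, 117, 114, 116, 115, 112, 115, 107, 72, 67, 67, 68, 66, 78, 114, 114, 116, 113, 115, 113, 115, 115, 113]
245 [111, 113, 115, 112, 115, 115, 114, 114, 106, 75, 70, 70, 66, 69, 80, 113, 115, 113, 113, 115, 115, 116, 116, 114]
246 [112, 114, 112, 114, 111, 112, 114, 114, 105, 62, 68, 66, 66, 66, 81, 111, 112, 115, 112, 114, 115, 112, 113, 113]
247 [113, 112, 113, 114, 112, 112, 115, 117, 106, 66, 68, 68, 68, 64, 83, 111, 113, 112, 115, 115, 114, 112, 113, 112]
248 [114, 112, 113, 112, 111, 113, 113, 109, 87, 66, 68, 68, 66, 64, 73, 98, 113, 112, 114, 113, 114, 112, 111, 113]
249 [111, 112, 108, 94, 84, 82, 68, 55, 58, 66, 67, 70, 66, 67, 64, 61, 61, 73, 80, 101, 104, 112, 114, 113]
250 [69, 59, 57, 58, 57, 57, 59, 64, 66, 67, 71, 69, 67, 69, 69, 63, 65, 58, 57, 63, 57, 60, 71, 79]
251 [57, 64, 65, 67, 67, 69, 70, 69, 67, 65, 70, 67, 69, 69, 70, 67, 68, 70, 69, 66, 62, 61, 60, 58]
```

View pics/w6o.png

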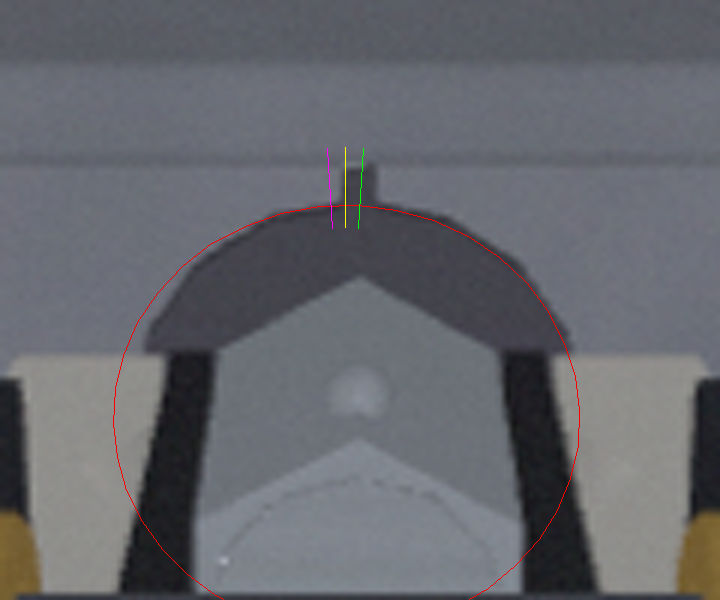

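Run:
```python
from h import *
p=np.load("p.npy")
def d(file,off,k,mark,tip,shift):
    s,o=pickle.load(open(file,"rb"))
    P=lambda u,z:onz(s,np.array(off)+np.array(u)/k-.5,z,o)
    c0=proj(s,[p[0],p[1],.046],o)[0]+np.array(shift)/k
    C=onz(s,c0,.046,o);m=P(mark,.043);t=P(tip,.046)
    an=lambda v:np.degrees(np.arctan2(v[1],v[0]))
    print("centre",C,"mark dir",an((m-C)[:2]),np.hypot(*(m-C)[:2]),"tip dir",an((t-C)[:2]),np.hypot(*(t-C)[:2]))
d("w2.pkl",(230,160),4,(357,121),(402,132),(1,0))
d("w5.pkl",(220,120),4,(341,311),(391,301),(3,0))
```

```text
centre [ 0.52587494 -0.10148781  0.046     ] mark dir -6.042864979250463 0.02510819722003499 tip dir -29.804943692345276 0.025192125586542383
centre [ 0.52556345 -0.10180482  0.046     ] mark dir -6.621930147754319 0.02542311160186964 tip dir -31.268338598509263 0.02570628810060703
```

Run:
```python
from h import *
s,o=pickle.load(open("w5.pkl","rb"))
im=cv2.resize(s["image"][185:250,285:350,::-1],None,fx=9,fy=9,interpolation=2)
cv2.imwrite("pics/w5z.png",im)
s,o=pickle.load(open("w6.pkl","rb"))
im=cv2.resize(s["image"][232:257,300:340,::-1],None,fx=18,fy=18,interpolation=0)
cv2.imwrite("pics/w6z.png",im)
```

```text
(no output)
```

View pics/w5z.png

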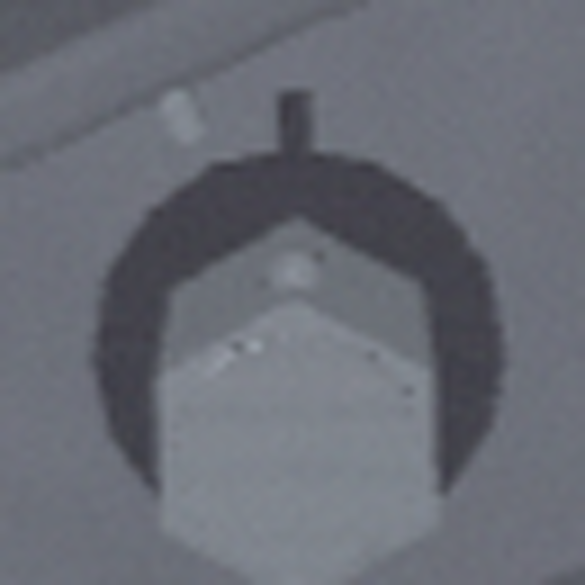

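View pics/w6z.png

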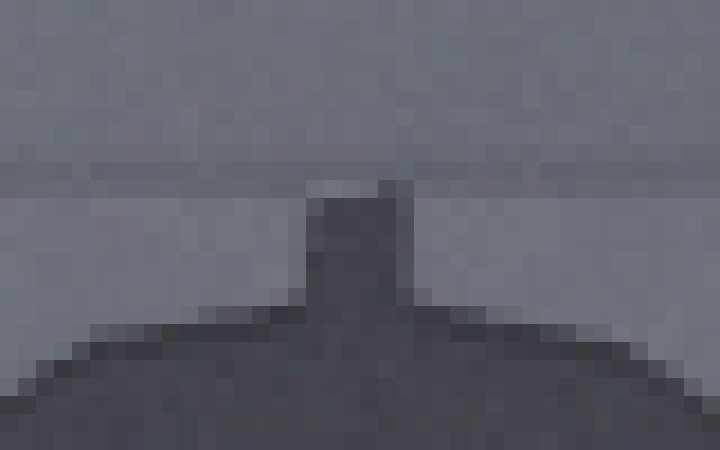

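Pointer sides are parallel to the tool axis (yaw -6.4°), and the mark's direction measured -6.0° and -6.6°. In the zoom, a light sliver of mark shows directly at the pointer's tip (317–320, 242). In the scene view the cap stands at (228,200), with the driver at (292,290) and block at (399,300) unmoved. I'll do a short hold for stability and then hand in.

jog_arm:
  commands:
    - {"x":0,"y":0,"z":0,"roll":0}
    - {"x":0,"y":0,"z":0,"roll":0}
    - {"x":0,"y":0,"z":0,"roll":0}
    - {"x":0,"y":0,"z":0,"roll":0}

```text
clock: 14.25
tool_pos: [0.5269, -0.1002, 0.0509]
orientation: [-180.0, -0.1, -6.4]
force: [0.6, 4.4, 0.5]
opening: 0.0235
```

Run:
```python
from plant import ctrl
o=ctrl.get_obs();print(o["tool_pos"],o["orientation"],o["opening"],o["force"],o["clock"])
for q in ["cap","nut_driver","sanding_block"]:
    ctrl.snapshot("top") if q=="cap" else 0
    print(q,[( [round(d["position"][0]*640),round(d["position"][1]*480)],round(d["confidence"],2)) for d in ctrl.search_frame("top",q)])
print(ctrl.close_job())
```

```text
[ 0.52687184 -0.10021162  0.05091433] [-1.79956441e+02 -8.46743664e-02 -6.38645387e+00] 0.023549094749693633 [0.59541732 4.37764113 0.48736986] 14.25
cap [([402, 310], 0.94), ([235, 258], 0.59)]
nut_driver [([307, 298], 0.84)]
sanding_block [([417, 243], 0.78)]
the job is handed in; nothing more can be done
None
```

The job is done and handed in, at about 14.5 s of the 48 s. I pulled the black cap off and stood it on the bench at about (0.545, 0.175), roughly 0.28 m from the bolt. I then gripped the head's ±y flats, turned the bolt anticlockwise 0.44 rad, and finished still holding it there.

**Last checks**
- **Alignment:** the tool yaw was steady at -6.4°, and the bracket fit gave -6.3°. The mark's direction measured -6.0° and -6.6° in two earlier pictures. In the wrist picture the pointer lies along the tool's axis.
- **Grip:** the opening was 23.5 mm, with about 4 N of sideways force left on the gripper.
- **Cap and bystanders:** the scene camera showed the cap upright, with the driver and sanding block where they had been.

**Not confirmed or slightly off**
- The rear lip hid most of the mark in the last picture, and the visible sliver was lopsided. The last degree or so therefore rests on the yaw figures, not on seeing the two line up.
- The top camera's detector no longer reported the black cap or one of the turquoise ones, probably because the arm was in the way.
- The detector also put the sanding block 8 pixels from its first reading. I think the gripper partly covered it there, since nothing came near it, but I did not check that.

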